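Put the uncapped bottle under the lever-lift dust hood

TASK

Put the uncapped bottle upright into the empty pocket of the rack under the clear dust hood, without tipping it: press the hood's lever all the way down and slide it left under its keeper so that the hood stays up by itself, set the bottle in gently, then press the lever free of the keeper, slide it back and ease it up so that the hood comes down slowly until it is fully shut. Work the hood by its lever only, do not lean hard on the lever at its stops, and leave the other bottles and the beaker where they stand.

Things in the scene. Friction and masses are not known exactly. Their poses are not given: they have to be found in the camera images.
- hood_rack: Dust hood for open bottles, fixed on the worktop: grey base 156 x 206 mm, white rack deck 38 mm high, clear hood over it, lever towards the robot. Origin on the worktop under the base's middle; x from the lever to the back, y to the left as seen from the lever, z up. The lever turns on a shaft along y at x = -78, z = 48 mm. Keep below 35 N on it.
- gate_place (a point): Nominal place of the lever's rod when caught. Round it a dark bracket, the gate: a rubber stop under the 8 mm rod and, to the left, a keeper above it with a 3 mm lip hanging at its right end. The bracket was clamped in a slot at an unmeasured height, up to 5.5 mm above or below nominal (9 mm at the pad), so the lever's stop must be felt.
- pad (a point): Middle of the tread of the lever's pad: plate 52 x 60 mm, side lips 8 mm high and 52 mm apart to push against, 145 mm from the shaft. Lever up: 85 mm high. It goes down about 58 mm to the stop (+-9 mm); only in the last 3 mm does the rod pass under the keeper's lip (1 to 8 N sideways). Released there it springs up 8 mm and is caught. Nothing stands over the pad.
- lever (a joint): Angle of the lever, rad: 0 up (hood shut), about 0.35 caught, 0.41 on the stop (both +-0.07 with the gate's height). A spring pushes the pad up with some 3 to 7 N; on the stop the force climbs at once, so 10 N there is plenty. The hood turns 4.7 times as far.
- lever_shift (a joint): Sideways shift of the lever along its shaft, m: 0 at the right (free to go up and down), 0.017 at the left end (under the keeper). The rod clears the keeper below about 0.002.
- hood (a joint): Angle of the clear hood, rad: 0 shut, about 1.6 (1.3 to 2.0) when the lever is caught. Let go, it slams shut in a fraction of a second; eased down it stays under about 1 rad/s. More than 2.5 rad/s is dropping it.
- hood_front (a point): Middle of the lower front edge of the clear hood (140 mm deep, 192 wide, 94 high), hinged along its lower rear edge. When up, it stands behind the pockets, its nearest edge 55 mm or more behind the bottle pocket's middle, 160 mm high: there is room for fingers that close along hood_rack's y, not for a long gripper body turned along x.
- bottle_pocket (a point): Middle of the floor of the empty round pocket, the left-hand one seen from the lever: 42 mm across, 16 mm deep, floor 22 mm above the worktop. The bottle stands in it with about 4 mm play all round.
- bottle_mid (a point): Centre, half-way up, of the uncapped clear glass bottle: 33 mm across, 78 mm high, straight body up to 50 mm, then a 19 mm neck with open mouth; 54 g. Seated in the pocket it is 39 mm above the pocket's floor. Between its place and the hood stands the bench scale with its cover upright, over 100 mm high: carry the bottle well above it.
- open_bottle: The same uncapped bottle; origin under its middle.
- capped_bottle_1: Clear glass bottle with black screw cap (33 mm across, 79 mm high), origin under its middle; a bystander.
- capped_bottle_2: Another such bottle with black screw cap, origin under its middle; a bystander.
- small_beaker: Small glass beaker (42 mm across, 50 mm high), origin under its middle; it stands in the rack's wider, right-hand pocket, 80 mm from the bottle pocket, and stays there.
Mind the look-alikes: they are no part of the job. What is shaped like the open_bottle but turquoise is not meant.

How it is judged:
By the outcome, as a careful person would: the job done as asked, in the order asked, and still so for the second after the job is handed in, with the robot touching nothing.
It also fails if it takes over 72 s, if anything falls off the work surface, if the arm or the gripper's body presses on something with over 40 N, if the wrist force passes 120 N, or if a joint passes its speed limit or range.

ROBOT

A 6-joint arm with a two-finger parallel gripper is mounted at the origin on a cart in front of the work surface, level with it; the furniture and walls round the work are solid. World frame = base frame: x ahead of the robot, y to its left, z up, the work surface at z = 0. Lengths are in mm, angles in degrees, forces in N, time in s.
With the tool pointing down it reaches from about 375 to 900 mm from the base axis. Payload 3.1 kg.
Tool frame: the origin (TCP) lies between the finger pads; the fingertips stand 11 mm ahead of it and the grasp point (between the pads) lies 8 mm behind it; z points along the fingers, y is the line along which they close (so a half turn about z gives the same grasp; the last joint's range is limited). The gripper opens to 87 mm and grips with 3 to 60 N. Pads are 19 mm wide; open, the fingers measure 117 mm over their backs; the gripper's body (75 mm by 190 mm) begins 51 mm behind the grasp point.
Start: joints at [-77.034, 30.224, 82.088, -0, 67.689, -10.227], TCP at [246.167, -574.455, 233.548] pointing down, gripper open.
Joint ranges: [-176.69, 176.69], [-43.24, 126.21], [12.49, 139.97], [-82, 262], [0, 151.66], [-163.58, 163.58]. Speed limits (degrees/s): [159.86, 159.86, 180, 180, 180, 180].

INTERFACE

Orientations are given as [roll, pitch, yaw] about the fixed x, y, z axes, in that order (R = Rz(yaw) Ry(pitch) Rx(roll)).
In Python, from plant import env, viewer, nets gives the robot as it stands.
- The arm moves only by the tool drive_tool, never from a script. Its argument "targets" is a list of rows, each a list of 5 numbers: the opening, from 0 (shut) to 1 (fully open), then the shift along the tool's x, y, z in cm, then the turn about the tool's z in degrees. In form: [[jaw, tx, ty, tz, spin], ...]. A call has 1 to 8 rows; each row shifts and turns the commanded pose from where the row before left it, along the tool's axes as they then stand; what a row does not reach is not made up. A row lasts 1/12 s, in which the tool goes at most 41.7 mm and 7.16 degrees, less where a joint would pass 70% of its speed; a pose out of reach is approached as far as the arm can. A call is refused whole if a number of a shift passes 4.17 or a number of a turn 7.16, either way. A call with a gripper value outside its range is refused whole. The fingers move at their own pace and stop on an object; the grip force is fixed at half the most. Time passes only in rows, so rows that do not move let the fingers close. It gives the time, the measured TCP pose, the force, the opening and the grip force at its end, in the units of the state.
- env.get_state(): the state, without advancing time (a new reading comes with each control period).
- viewer.read_camera(name): name is "side" or "top" or "wrist"; returns (picture, depth): 420x560x3 uint8, blue, green, red; 420x560 float32, mm along the optical axis (not along the pixel's ray), 0 where there is no reading.
- viewer.camera_params(name): a dict with "camera_matrix" (3x3 intrinsics, pixels), "k1" (the pictures are not rectified: a ray, as slopes to the right and down, at radius r is drawn at 1 + k1 r^2 times it, then the intrinsics apply), "R" (3x3) and "t" (3): a world point X has camera coordinates R X + t. Camera axes: x right, y down, z forward; pixel columns grow to the right and rows downward; lengths in mm; the calibration is good to about 2 mm. A picture is of the moment at which its call begins: read the wrist's pose just before it. camera_params takes no time and is no camera call; for the wrist camera it gives the pose at the moment of the call.
- env.finish_job(): hands the job in; it is judged then, once.
Trained networks look in the newest picture that a camera, given by its name, has taken for a name from the list of things; names that differ only in an ending like _2 or _b are one class to them, and where a whole thing is asked for, a point or a joint stands for the part that bears it (a point fixed in the world has none). Each returns a list of dicts, best first, with "score" (0 to 1); they miss things now and then, are a little off and sometimes report something else, mostly with a low value. They report only what shows in the picture. A call takes as long as a camera call. They do not tell look-alikes from the thing itself.
- nets.boxes_of(thing, camera): "centre" ([column, row] in pixels, amid what is visible of it).
The state is a dict: "time_s": time; "joint_positions": joint angles; "joint_vel": joint speeds; "tau": joint torques, N m; "tcp_pos": TCP position; "tcp_rot": TCP orientation; "wrist_force": force on the tool from outside, world axes, zero at the start; "wrist_torque": the same for the moment, N m; "width": finger opening in mm; "finger_force": force on a finger pad.
Only numpy, scipy, OpenCV 4.12 (cv2) and the standard library are available. Lean on these libraries where they do the work, as an engineer would, in place of code of your own. Each camera call takes 0.05 s, during which the arm holds its last target. There are 200 camera calls.

## Working session

There is one attempt and no reset: what is moved stays moved. The work goes in short steps, Python scripts to look and compute and a tool call to move; the robot and the scene stay as the last step left them, time stands still between calls to the robot, and variables do not carry over. Pictures are saved under pics/ and viewed, at most 10 in all, crops included, and the job is handed in when it is done.

Besides the shell and the picture viewer there is one more tool, called after "Call:" by a JSON object that holds its "name" and its "arguments", one argument or row to a line. drive_tool: Moves the arm, as the interface text tells. Its arguments: {"type":"object","properties":{"targets":{"type":"array"}},"required":["targets"]}

```bash
ls; mkdir -p pics
cat > h.py <<'E'
import numpy as np, cv2
from plant import env, viewer, nets
def ray(p,px):
    K=np.array(p["camera_matrix"]);d=np.array([(px[0]-K[0,2])/K[0,0],(px[1]-K[1,2])/K[1,1]]);u=d.copy()
    for _ in range(20): u=d/(1+p["k1"]*(u@u))
    return np.array([u[0],u[1],1.])
def world(p,px,depth=None,z=None):
    R=np.array(p["R"]);t=np.array(p["t"]);r=R.T@ray(p,px);c=-R.T@t
    s=depth if depth is not None else (z-c[2])/r[2]
    return c+s*r
def pix(p,X):
    q=np.array(p["R"])@np.array(X)+np.array(p["t"]);u=q[:2]/q[2];u=u*(1+p["k1"]*(u@u));K=np.array(p["camera_matrix"])
    return [K[0,0]*u[0]+K[0,2],K[1,1]*u[1]+K[1,2]]
E
python3 - <<'E'
from h import *
ims={}
for c in("top","side"):
    im,d=viewer.read_camera(c);cv2.imwrite(f"pics/{c}1.png",im);np.save(c+"_d.npy",d)
    p=viewer.camera_params(c)
    for n in("open_bottle","capped_bottle_1","small_beaker","hood_rack","pad","bottle_pocket","gate_place","hood_front"):
        for r in nets.boxes_of(n,c)[:4]:
            x=r["centre"];dd=d[min(419,int(x[1])),min(559,int(x[0]))]
            print(c,n,np.round(x),round(r["score"],2),np.round(world(p,x,depth=dd)))
    print(c,np.round(-np.array(p["R"]).T@p["t"]))
print(env.get_state())
E
```

```text
pics
top open_bottle [313. 284.] 0.58 [ 436. -129.   18.]
top capped_bottle_1 [348. 276.] 0.73 [ 452. -207.   60.]
top capped_bottle_1 [400. 274.] 0.44 [ 455. -330.   49.]
top small_beaker [181. 204.] 0.43 [613. 169. 123.]
top hood_rack [348. 277.] 0.72 [ 451. -207.   60.]
top hood_rack [184. 204.] 0.57 [614. 163. 125.]
top pad [182. 284.] 0.93 [438. 172.  82.]
top bottle_pocket [180. 206.] 0.84 [610. 171. 121.]
top gate_place [181. 207.] 0.95 [609. 170. 119.]
top hood_front [177. 193.] 0.62 [640. 180. 120.]
top hood_front [179. 206.] 0.43 [611. 173. 122.]
top [ 458.  -42. 1180.]
side open_bottle [327. 246.] 0.74 [440. -29.  40.]
side capped_bottle_1 [358. 185.] 0.68 [ 468. -331.   37.]
side capped_bottle_1 [351. 205.] 0.58 [ 448. -205.   49.]
side hood_rack [188. 283.] 0.55 [570. 268. 111.]
side pad [288. 287.] 0.92 [440. 169.  80.]
side bottle_pocket [188. 285.] 0.88 [569. 270. 108.]
side gate_place [190. 282.] 0.87 [572. 260. 107.]
side hood_front [173. 263.] 0.85 [615. 246. 120.]
side [207. 714. 579.]
{'time_s': 0.9, 'joint_positions': array([-7.70325331e+01,  3.02217335e+01,  8.20876476e+01, -2.95837813e-04,
        6.76898279e+01, -1.02261265e+01]), 'joint_vel': array([-0.06187907, -0.0301531 ,  0.02060156, -0.05033963,  0.05037082,
        0.00334725]), 'tau': array([-6.21519812e-04, -4.40003371e+01, -1.76985973e+01,  6.33511436e-02,
        5.02758741e-02, -1.59696623e-05]), 'tcp_pos': array([ 246.18137946, -574.44681652,  233.56770196]), 'tcp_rot': array([1.79999270e+02, 4.09776993e-04, 2.31937057e+01]), 'wrist_force': array([-0.13976698, -0.03203608,  0.01079804]), 'wrist_torque': array([ 0.02315399,  0.00786773, -0.00220255]), 'finger_force': 0.0, 'width': 87.07056556441015}
```

View pics/top1.png

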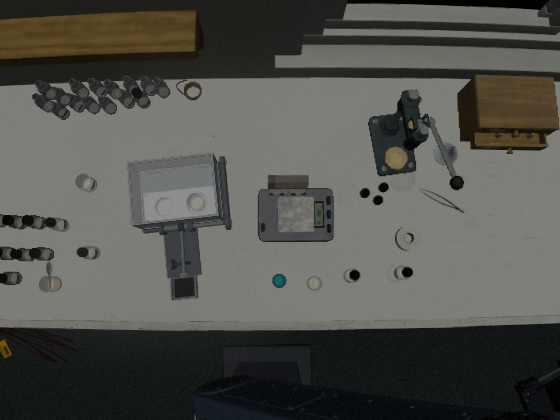

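View pics/side1.png

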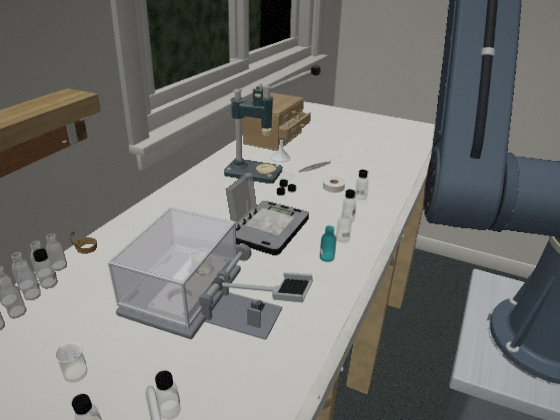

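The top picture shows the rack at (178,190) with the pad at (184,287). The candidates for the open bottle are turquoise (279,281), clear and uncapped (314,283), and black-capped (353,275) and (403,272). I choose (314,283) and check it in a close crop.

Run:
```python
from h import *
t=cv2.imread("pics/top1.png");s=cv2.imread("pics/side1.png")
a=cv2.resize(t[145:305,115:240],None,fx=3.7,fy=3.7,interpolation=cv2.INTER_CUBIC)
b=cv2.resize(s[160:275,310:385],None,fx=4,fy=4,interpolation=cv2.INTER_CUBIC)
o=np.zeros((600,800,3),np.uint8);o[:a.shape[0],:a.shape[1]]=a;o[:b.shape[0],480:480+b.shape[1]]=b
o=np.clip(o*1.6,0,255).astype(np.uint8)
cv2.imwrite("pics/crop1.png",o)
```

```text
(no output)
```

View pics/crop1.png

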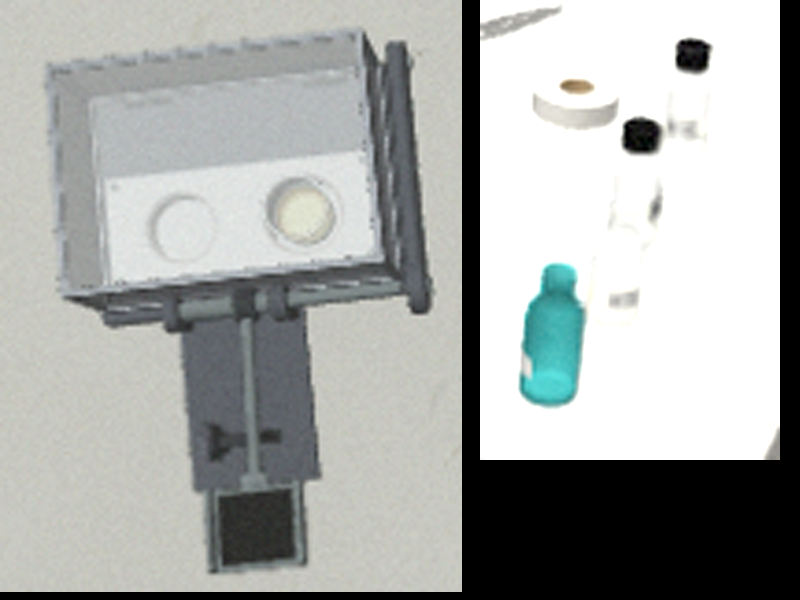

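The crop confirms it: the clear bottle beside the turquoise one, at side (340,228), has no cap. The empty pocket's rim is at top (164.7,206.6), the beaker's pocket at about (197,202.5) and the pad at (184,287.5).

Run:
```python
from h import *
p=viewer.camera_params("top");d=np.load("top_d.npy")
c=lambda u,v:(115+u/3.7,145+v/3.7)
P=world(p,c(184,228),z=38);B=world(p,c(303,212),z=38)
print("pocket",P,"beaker",B,np.linalg.norm(P-B),"yaw",np.degrees(np.arctan2(-(P-B)[0],(P-B)[1])))
e=world(p,c(103,180),z=38)-world(p,c(365,153),z=38);print("edge",np.degrees(np.arctan2(-e[0],e[1])),e)
for q in [(256,528),(208,492),(303,483),(305,563),(212,572)]:
    x=c(*q);print("pad",x,d[int(x[1]),int(x[0])],world(p,x,z=85)[:2])
    if d[int(x[1]),int(x[0])]:print(world(p,x,depth=d[int(x[1]),int(x[0])]))
for x in [(314,283),(279,281),(353,275)]: print(world(p,x,z=70))
sp=viewer.camera_params("side")
for x in [(343,227),(345,240)]: print(world(sp,x,z=0 if x[1]>230 else 39))
w=viewer.camera_params("wrist");print(np.round(w["R"],3),-np.array(w["R"]).T@w["t"],w["camera_matrix"],w["k1"])
```

```text
pocket [620.66542472 225.66285955  38.        ] beaker [630.53287   147.9697971  38.       ] 78.3171656100691 yaw 7.238126478701805
edge 5.385375059741036 [-16.21954408 172.05358978   0.        ]
pad (184.18918918918916, 287.7027027027027) 1082.969 [428.98914016 166.84478112]
[429.00459683 166.73515126  85.57527821]
pad (171.2162162162162, 277.97297297297297) 1082.474 [450.85043354 196.71484473]
[450.87723578 195.86994922  88.8785557 ]
pad (196.89189189189187, 275.5405405405405) 1092.5106 [456.28628215 138.20577624]
[456.27524761 139.13724251  79.33494147]
pad (197.43243243243245, 297.1621621621622) 1078.949 [407.81957201 136.60397031]
[407.90815817 136.29146396  86.91767894]
pad (172.2972972972973, 299.5945945945946) 1073.145 [402.29742933 193.65698367]
[402.66700844 192.10579205  92.21329957]
[ 437.89959248 -126.90811156   70.        ]
[443.0734282  -47.17009525  70.        ]
[ 455.14624467 -216.5475428    70.        ]
[ 436.27090341 -117.00045482   39.        ]
[ 430.82427602 -126.82821652    0.        ]
[[ 0.393 -0.919 -0.001]
 [-0.881 -0.377  0.285]
 [-0.263 -0.112 -0.958]] [ 318.35894507 -544.06656588  383.9862633 ] [[319.00480599   0.         277.88170553]
 [  0.         319.00480599 212.46141269]
 [  0.           0.           1.        ]] -0.03489720078904761
```

Call:
{"name": "drive_tool", "arguments": {
  "targets": [
    [1,0,0,0,5.8],
    [1,0,0,0,5.7],
    [1,0,0,0,5.7],
    [1,1.8,-3.3,0,0],
    [1,1.8,-3.3,0,0],
    [1,1.8,-3.3,0,0],
    [1,1.8,-3.3,0,0],
    [1,1.8,-3.3,0,0]
  ]
}}

```text
time_s: 1.57
tcp_pos: [318.8, -399.4, 233.6]
tcp_rot: [180.0, -0.0, 6.0]
wrist_force: [1.1, -0.8, 0.2]
width: 87.0
finger_force: 0.0
```

Call:
{"name": "drive_tool", "arguments": {
  "targets": [
    [0.7,1.8,-3.3,0,0],
    [0.7,1.8,-3.3,0,0],
    [0.7,1.8,-3.3,0,0],
    [0.7,1.8,-3.3,0,0],
    [0.7,1.8,-3.3,0,0],
    [0.7,1.8,-3.3,0,0],
    [0.7,1.8,-3.3,0,0],
    [0.7,0,0,0,0]
  ]
}}

```text
time_s: 2.23
tcp_pos: [420.4, -152.1, 233.7]
tcp_rot: [-179.8, -0.0, 6.4]
wrist_force: [-0.9, 0.5, 0.4]
width: 61.2
finger_force: 0.0
```

Run:
```python
from h import *
s=env.get_state();p=viewer.camera_params("wrist");im,d=viewer.read_camera("wrist")
print(s["tcp_pos"],s["tcp_rot"],s["time_s"],s["joint_positions"])
cv2.imwrite("pics/w1.png",im)
for r in nets.boxes_of("open_bottle","wrist"):print(r,world(p,r["centre"],z=40))
```

```text
[ 420.38940949 -152.11567429  233.68471115] [-1.79820567e+02 -2.01647913e-02  6.36213770e+00] 2.2333 [-34.3699463   16.57344242 106.55553134   0.17786751  56.97295637
  49.17080773]
{'centre': [184.1, 159.9], 'score': 0.9} [443.93600501 -47.3686481   40.        ]
{'centre': [257.6, 172.4], 'score': 0.77} [ 439.10472811 -127.48880461   40.        ]
```

View pics/w1.png

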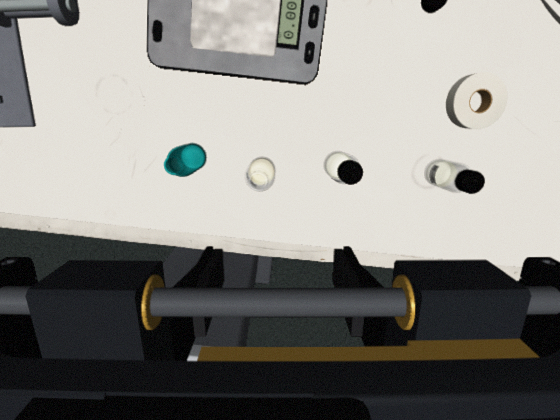

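Wrist view: turquoise at (185,160), the clear uncapped bottle at (260,173) and the capped ones at (345,170) and (455,177). The bottle is at about (438.5,-127). Now the lever.

Call:
{"name": "drive_tool", "arguments": {
  "targets": [
    [0,0.5,-4,0,0],
    [0,0.5,-4,0,0],
    [0,0.5,-4,0,0],
    [0,0.5,-4,0,0],
    [0,0.5,-4,0,0],
    [0,0.5,-4,0,0],
    [0,0.5,-4,0,0],
    [0,0.5,-4,0,0]
  ]
}}

```text
time_s: 3.0
tcp_pos: [426.8, 164.8, 233.8]
tcp_rot: [180.0, -0.1, 5.8]
wrist_force: [0.7, -0.1, -0.9]
width: 15.5
finger_force: 0.0
```

Call:
{"name": "drive_tool", "arguments": {
  "targets": [
    [0,0,0,0,0],
    [0,0,0,0,0],
    [0,0,0,0,0]
  ]
}}

```text
time_s: 3.25
tcp_pos: [426.5, 163.2, 233.5]
tcp_rot: [180.0, 0.0, 6.0]
wrist_force: [0.7, -0.3, 0.3]
width: 2.0
finger_force: 0.0
```

Run:
```python
from h import *
s=env.get_state();p=viewer.camera_params("wrist");im,d=viewer.read_camera("wrist")
np.save("w2d.npy",d)
print(s["tcp_pos"],s["tcp_rot"],s["time_s"],s["width"])
cv2.imwrite("pics/w2.png",im)
for n in ("pad","gate_place","bottle_pocket"):
  for r in nets.boxes_of(n,"wrist"):
    x=r["centre"];print(n,r,world(p,x,depth=d[int(x[1]),int(x[0])]))
import pickle;pickle.dump(p,open("w2p.pkl","wb"))
```

```text
[426.45412538 163.22918831 233.47625376] [1.79955393e+02 2.83513282e-03 5.95897054e+00] 3.25 1.9878448606174683
pad {'centre': [273.4, 188.2], 'score': 0.84} [439.04304331 168.49253624  82.48950327]
gate_place {'centre': [272.6, 50.9], 'score': 0.69} [564.01434026 182.09640684  57.85456949]
bottle_pocket {'centre': [272.2, 48.7], 'score': 0.7} [565.61054789 182.60772508  59.17947779]
```

View pics/w2.png

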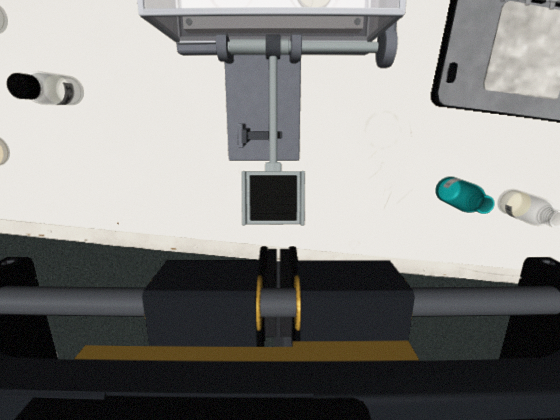

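The pad shows at (274,198), with its lips at columns 245 and 302. The lever runs straight up the picture, so the tool yaw matches the rack. The gate is near (260,134).

Run:
```python
from h import *
import pickle
p=pickle.load(open("w2p.pkl","rb"));d=np.load("w2d.npy")
for n,x in dict(padc=(274,198),padback=(274,178),padfront=(274,218),lipLb=(246,176),lipLf=(245,222),lipRb=(302,176),lipRf=(303,222),shaftL=(227,47),shaftR=(296,46),rod1=(273,80),rod2=(274,120),gateK=(243,134),gate2=(279,134),base=(235,155)).items():
    D=d[x[1],x[0]];print(n,np.round(world(p,x,depth=D),1))
```

```text
padc [430.  167.   84.9]
padback [448.7 168.9  80.7]
padfront [410.5 165.   86.8]
lipLb [447.4 196.   78.6]
lipLf [406.4 192.2  95.4]
lipRb [454.6 143.   87.7]
lipRf [412.2 137.3  95.6]
shaftL [563.5 225.1  55.3]
shaftR [570.2 160.9  59.1]
rod1 [538.6 179.2  57.6]
rod2 [502.  174.5  64. ]
gateK [485.3 204.2  55.3]
gate2 [487.5 168.   24. ]
base [457.5 216.6   7.1]
```

Call:
{"name": "drive_tool", "arguments": {
  "targets": [
    [0,0.4,-1.0,3,0],
    [0,0,0,3,0],
    [0,0,0,3,0],
    [0,0,0,2.5,0],
    [0,0,0,1.5,0],
    [0,0,0,0.3,0],
    [0,0,0,0.3,0],
    [0,0,0,0.3,0]
  ]
}}

```text
time_s: 4.12
tcp_pos: [429.3, 174.1, 95.1]
tcp_rot: [180.0, -0.0, 5.9]
wrist_force: [-2.2, -0.5, 5.3]
width: 0.3
finger_force: 2.2
```

Call:
{"name": "drive_tool", "arguments": {
  "targets": [
    [0,0,0,0.3,0],
    [0,0,0,0.3,0],
    [0,0,0,0.3,0],
    [0,0,0,0.3,0]
  ]
}}

```text
time_s: 4.45
tcp_pos: [428.0, 174.4, 83.6]
tcp_rot: [180.0, 0.1, 6.0]
wrist_force: [-2.9, -0.2, 4.3]
width: 0.0
finger_force: 2.3
```

Call:
{"name": "drive_tool", "arguments": {
  "targets": [
    [0,0,0,0.3,0],
    [0,0,0,0.3,0],
    [0,0,0,0.3,0],
    [0,0,0,0.3,0],
    [0,0,0,0.3,0],
    [0,0,0,0.3,0],
    [0,0,0,0.3,0],
    [0,0,0,0.3,0]
  ]
}}

```text
time_s: 5.12
tcp_pos: [428.8, 174.7, 58.5]
tcp_rot: [-180.0, 0.0, 6.0]
wrist_force: [-2.8, 0.0, 3.6]
width: 0.5
finger_force: 2.0
```

Call:
{"name": "drive_tool", "arguments": {
  "targets": [
    [0,0,0,0.2,0],
    [0,0,0,0.2,0],
    [0,0,0,0.2,0],
    [0,0,0,0.1,0]
  ]
}}

```text
time_s: 5.45
tcp_pos: [429.3, 174.8, 51.3]
tcp_rot: [-180.0, -0.0, 6.0]
wrist_force: [-2.5, -1.7, 3.8]
width: 0.5
finger_force: 1.6
```

Call:
{"name": "drive_tool", "arguments": {
  "targets": [
    [0,0,0,0.1,0],
    [0,0,0,0.1,0],
    [0,0,0,0.1,0]
  ]
}}

```text
time_s: 5.7
tcp_pos: [429.4, 174.8, 48.6]
tcp_rot: [-180.0, -0.1, 6.0]
wrist_force: [-0.8, -0.5, 2.9]
width: 0.7
finger_force: 2.0
```

Call:
{"name": "drive_tool", "arguments": {
  "targets": [
    [0,0,0,0.1,0],
    [0,0,0,0.1,0]
  ]
}}

```text
time_s: 5.87
tcp_pos: [429.6, 174.8, 46.6]
tcp_rot: [-180.0, -0.1, 6.0]
wrist_force: [-1.1, -0.2, 4.0]
width: 0.4
finger_force: 1.8
```

Call:
{"name": "drive_tool", "arguments": {
  "targets": [
    [0,0,0,0.1,0],
    [0,0,0,0.1,0]
  ]
}}

```text
time_s: 6.03
tcp_pos: [429.7, 174.8, 44.6]
tcp_rot: [-180.0, -0.1, 6.0]
wrist_force: [-0.3, -0.3, 3.6]
width: 0.3
finger_force: 1.8
```

Call:
{"name": "drive_tool", "arguments": {
  "targets": [
    [0,0,0,0.1,0],
    [0,0,0,0.1,0]
  ]
}}

```text
time_s: 6.2
tcp_pos: [429.9, 174.8, 42.6]
tcp_rot: [-180.0, -0.1, 6.0]
wrist_force: [1.0, -0.2, 3.6]
width: 0.6
finger_force: 1.9
```

Call:
{"name": "drive_tool", "arguments": {
  "targets": [
    [0,0,0,0.1,0]
  ]
}}

```text
time_s: 6.28
tcp_pos: [430.0, 174.8, 41.6]
tcp_rot: [-180.0, -0.1, 6.0]
wrist_force: [1.1, -1.0, 3.6]
width: 0.4
finger_force: 1.8
```

Call:
{"name": "drive_tool", "arguments": {
  "targets": [
    [0,0,0,0.1,0],
    [0,0,0,0.1,0]
  ]
}}

```text
time_s: 6.45
tcp_pos: [430.2, 174.9, 39.6]
tcp_rot: [-180.0, -0.2, 6.0]
wrist_force: [1.4, 0.3, 4.6]
width: 0.4
finger_force: 1.8
```

Call:
{"name": "drive_tool", "arguments": {
  "targets": [
    [0,0,0,0.05,0],
    [0,0,0,0.05,0]
  ]
}}

```text
time_s: 6.62
tcp_pos: [430.0, 174.9, 38.7]
tcp_rot: [-180.0, -0.1, 6.0]
wrist_force: [2.2, -0.3, 4.2]
width: 0.7
finger_force: 2.0
```

Call:
{"name": "drive_tool", "arguments": {
  "targets": [
    [0,0,0,0.1,0],
    [0,0,0,0.1,0]
  ]
}}

```text
time_s: 6.78
tcp_pos: [430.3, 174.9, 37.0]
tcp_rot: [-180.0, -0.2, 6.0]
wrist_force: [1.5, 0.2, 12.5]
width: 0.6
finger_force: 5.8
```

Call:
{"name": "drive_tool", "arguments": {
  "targets": [
    [0,0,0,0.05,0],
    [0,0,0,0.05,0]
  ]
}}

```text
time_s: 6.95
tcp_pos: [430.4, 174.9, 36.5]
tcp_rot: [-180.0, -0.2, 6.0]
wrist_force: [-0.3, -0.3, 14.9]
width: 0.5
finger_force: 7.6
```

Call:
{"name": "drive_tool", "arguments": {
  "targets": [
    [0,0,-0.2,-0.04,0],
    [0,0,-0.2,0,0],
    [0,0,-0.2,0,0],
    [0,0,-0.2,0,0],
    [0,0,-0.2,0,0]
  ]
}}

```text
time_s: 7.37
tcp_pos: [427.3, 183.6, 36.5]
tcp_rot: [179.9, 0.1, 6.0]
wrist_force: [-0.1, -6.4, 10.6]
width: 0.4
finger_force: 4.9
```

Call:
{"name": "drive_tool", "arguments": {
  "targets": [
    [0,0,-0.2,0,0],
    [0,0,-0.2,0,0],
    [0,0,-0.2,0,0]
  ]
}}

```text
time_s: 7.62
tcp_pos: [426.0, 189.4, 36.3]
tcp_rot: [179.9, 0.2, 6.1]
wrist_force: [-0.5, -8.5, 10.2]
width: 0.6
finger_force: 6.0
```

Call:
{"name": "drive_tool", "arguments": {
  "targets": [
    [0,0,-0.2,0,0],
    [0,0,-0.1,0,0]
  ]
}}

```text
time_s: 7.78
tcp_pos: [425.6, 192.4, 36.3]
tcp_rot: [179.9, 0.2, 6.1]
wrist_force: [0.3, -6.6, 8.8]
width: 0.5
finger_force: 5.8
```

Call:
{"name": "drive_tool", "arguments": {
  "targets": [
    [0,0,-0.1,0,0],
    [0,0,0,0,0]
  ]
}}

```text
time_s: 7.95
tcp_pos: [425.4, 193.5, 36.3]
tcp_rot: [179.9, 0.2, 6.0]
wrist_force: [0.1, -5.3, 10.1]
width: 0.5
finger_force: 5.1
```

Call:
{"name": "drive_tool", "arguments": {
  "targets": [
    [0,0,-0.1,0,0],
    [0,0,-0.1,0,0]
  ]
}}

```text
time_s: 8.12
tcp_pos: [425.4, 195.3, 36.3]
tcp_rot: [179.9, 0.2, 6.1]
wrist_force: [0.7, -8.3, 10.3]
width: 0.4
finger_force: 5.8
```

Run:
```python
from h import *
im,d=viewer.read_camera("wrist");t,_=viewer.read_camera("top");s,_=viewer.read_camera("side")
o=np.zeros((600,800,3),np.uint8);o[:420,:560]=im
c=cv2.resize(s[180:340,100:320],None,fx=1.8,fy=1.1)
a=cv2.resize(s[220:340,200:320],(240,240));o[:240,560:]=a
b=cv2.resize(t[220:310,150:220],(240,300));o[240:540,560:]=b
cv2.imwrite("pics/w3.png",np.clip(o*1.3,0,255).astype(np.uint8))
```

```text
(no output)
```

View pics/w3.png

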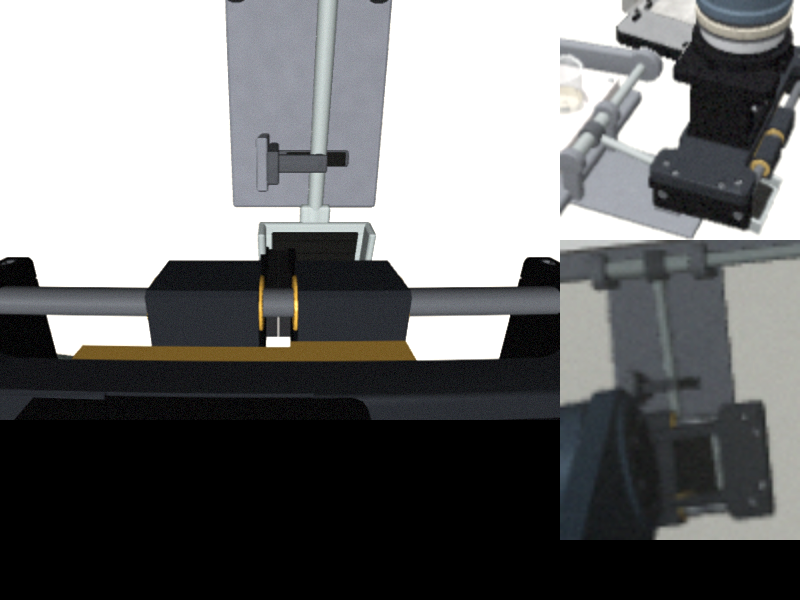

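The rod at (320,158) is only partly under the keeper, and the fingers have just reached the left lip at column 263. I keep pushing left.

Call:
{"name": "drive_tool", "arguments": {
  "targets": [
    [0,0,-0.1,0,0],
    [0,0,-0.1,0,0],
    [0,0,-0.1,0,0]
  ]
}}

```text
time_s: 8.52
tcp_pos: [425.1, 198.2, 36.3]
tcp_rot: [179.9, 0.2, 6.1]
wrist_force: [0.1, -7.8, 9.5]
width: 0.4
finger_force: 5.8
```

Call:
{"name": "drive_tool", "arguments": {
  "targets": [
    [0,0,-0.1,0,0],
    [0,0,-0.1,0,0],
    [0,0,-0.1,0,0]
  ]
}}

```text
time_s: 8.77
tcp_pos: [424.8, 201.1, 36.3]
tcp_rot: [179.9, 0.2, 6.1]
wrist_force: [-0.0, -7.8, 9.6]
width: 0.5
finger_force: 5.9
```

Call:
{"name": "drive_tool", "arguments": {
  "targets": [
    [0,0,-0.1,0,0],
    [0,0,-0.1,0,0]
  ]
}}

```text
time_s: 8.93
tcp_pos: [424.6, 203.1, 36.3]
tcp_rot: [179.9, 0.2, 6.1]
wrist_force: [0.6, -7.0, 9.6]
width: 0.7
finger_force: 5.9
```

Call:
{"name": "drive_tool", "arguments": {
  "targets": [
    [0,0,-0.1,0,0]
  ]
}}

```text
time_s: 9.02
tcp_pos: [424.5, 204.1, 36.3]
tcp_rot: [179.9, 0.2, 6.1]
wrist_force: [-0.0, -8.0, 10.4]
width: 0.7
finger_force: 5.9
```

Run:
```python
from h import *
im,d=viewer.read_camera("wrist")
cv2.imwrite("pics/w4.png",cv2.resize(im[100:270,200:400],(600,510)))
```

```text
(no output)
```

View pics/w4.png

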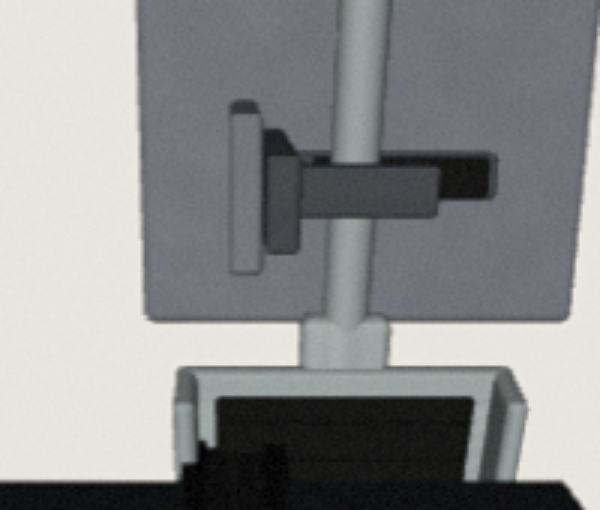

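The rod at (355,190) is well under the keeper, whose lip end is at column 438. I ease up to let it be caught.

Call:
{"name": "drive_tool", "arguments": {
  "targets": [
    [0,0,0,-0.2,0],
    [0,0,0,-0.2,0],
    [0,0,0,-0.2,0],
    [0,0,0,-0.2,0],
    [0,0,0.1,-0.2,0],
    [0,0,0.1,-0.3,0],
    [0,0,0.1,-0.4,0],
    [0,0,0,-0.8,0]
  ]
}}

```text
time_s: 9.73
tcp_pos: [426.2, 202.7, 60.9]
tcp_rot: [-180.0, 0.0, 6.0]
wrist_force: [0.2, 0.1, 0.3]
width: 0.5
finger_force: 0.0
```

Call:
{"name": "drive_tool", "arguments": {
  "targets": [
    [0,0,0,-3,0],
    [0,0,0,-4,0],
    [0,0,0,-4,0],
    [0,0,0,-4,0],
    [0,0,0,-1,0],
    [0,0,0,0,0]
  ]
}}

```text
time_s: 10.23
tcp_pos: [428.8, 203.5, 225.3]
tcp_rot: [-179.9, -0.6, 6.0]
wrist_force: [-0.6, -0.1, 0.6]
width: 0.6
finger_force: 0.0
```

Run:
```python
from h import *
import pickle
s=env.get_state();p=viewer.camera_params("wrist");im,d=viewer.read_camera("wrist")
t,td=viewer.read_camera("top");np.save("w5d.npy",d);pickle.dump(p,open("w5p.pkl","wb"))
print(s["tcp_pos"],s["time_s"],s["wrist_force"])
o=np.zeros((600,800,3),np.uint8);o[:420,:560]=im;b=cv2.resize(t[130:310,110:245],(240,320));o[:320,560:]=b
cv2.imwrite("pics/w5.png",o);cv2.imwrite("pics/t5.png",t)
```

```text
[428.75593702 203.51428353 225.32899244] 10.2333 [-0.57321025 -0.14780036  0.60338799]
```

View pics/w5.png

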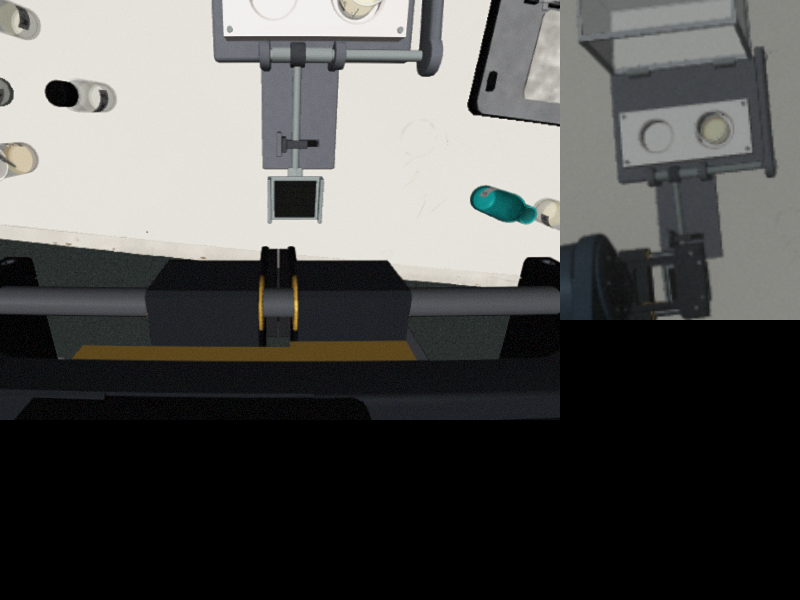

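The hood is up and caught, and the rod sits under the keeper at (297,143). I shift forward to measure the pocket.

Call:
{"name": "drive_tool", "arguments": {
  "targets": [
    [0,3.5,-1,0,0],
    [0,3.5,-1,0,0],
    [0,0,0,0,0],
    [0,0,0,0,0],
    [0,0,0,0,0]
  ]
}}

```text
time_s: 10.75
tcp_pos: [491.7, 229.3, 218.6]
tcp_rot: [180.0, 0.3, 6.0]
wrist_force: [-0.2, 0.5, 0.3]
width: 0.3
finger_force: 0.0
```

Run:
```python
from h import *
s=env.get_state();p=viewer.camera_params("wrist");im,d=viewer.read_camera("wrist")
print(s["tcp_pos"],s["tcp_rot"],s["time_s"])
cv2.imwrite("pics/w6.png",im);np.save("w6d.npy",d)
# rectified plan view at z=38
X0,Y0,S=560,290,4
g=np.zeros((160*S,220*S,2),np.float32)
for i in range(160*S):
    for j in range(220*S): g[i,j]=pix(p,[X0+160-i/S,Y0-j/S,38])
q=cv2.remap(im,g[...,0],g[...,1],cv2.INTER_LINEAR)
cv2.imwrite("pics/plan.png",cv2.resize(q,(660,480)))
b=cv2.medianBlur(cv2.cvtColor(q,cv2.COLOR_BGR2GRAY),5)
c=cv2.HoughCircles(b,cv2.HOUGH_GRADIENT_ALT,1.5,30*S,param1=60,param2=0.5,minRadius=18*S,maxRadius=30*S)
for r in ([] if c is None else c[0]): print("circle",X0+160-r[1]/S,Y0-r[0]/S,r[2]/S)
# depth-based: points below deck (z 18..32)
ys,xs=np.mgrid[0:420:1,0:560:1];W=[]
for v in range(0,240):
    for u in range(100,500):
        if d[v,u]>0:
            w=world(p,(u,v),depth=d[v,u])
            if 18<w[2]<30 and 595<w[0]<650 and 195<w[1]<255: W.append(w)
W=np.array(W);print(len(W)); 
if len(W):print(W.mean(0),W.min(0),W.max(0))
```

```text
[491.67472625 229.32829526 218.60204   ] [179.96062313   0.34202845   5.99464185] 10.75
circle 620.25 227.75 20.183014
circle 627.375 150.125 24.270864
circle 620.25 227.75 23.59259
circle 627.375 150.125 20.95775
1541
[622.70537739 228.44085338  21.56503032] [601.52352039 207.57594631  18.3529703 ] [642.39804994 249.67150413  29.985611  ]
```

View pics/plan.png

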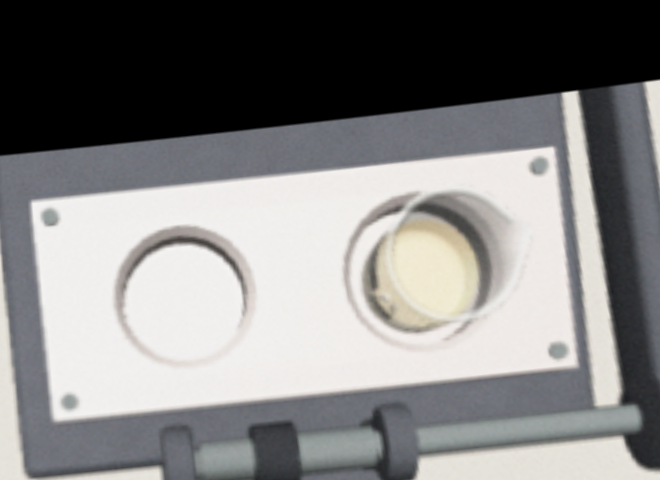

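The plan view shows the empty pocket's rim centred at (186,296), which is about world (622,227.5). Next, the bottle.

Call:
{"name": "drive_tool", "arguments": {
  "targets": [
    [0.65,-1,3.9,0,0],
    [0.65,-1,3.9,0,0],
    [0.65,-1,3.9,0,0],
    [0.65,-1,3.9,0,0],
    [0.65,-1,3.9,0,0],
    [0.65,-1,3.9,0,0],
    [0.65,-1,3.9,0,0],
    [0.65,-1,3.8,0,0]
  ]
}}

```text
time_s: 11.47
tcp_pos: [444.2, -89.0, 220.6]
tcp_rot: [-179.9, 0.1, 6.0]
wrist_force: [1.1, -0.5, -0.1]
width: 45.8
finger_force: 0.0
```

Call:
{"name": "drive_tool", "arguments": {
  "targets": [
    [0.65,-1,3.8,0,0],
    [0.65,0,0,0,0],
    [0.65,0,0,0,0],
    [0.65,0,0,0,0],
    [0.65,0,0,0,0]
  ]
}}

```text
time_s: 11.88
tcp_pos: [439.6, -125.0, 220.6]
tcp_rot: [-179.9, 0.1, 6.1]
wrist_force: [0.3, -0.5, -0.7]
width: 56.3
finger_force: 0.0
```

Run:
```python
from h import *
s=env.get_state();p=viewer.camera_params("wrist");im,d=viewer.read_camera("wrist")
print(s["tcp_pos"],s["tcp_rot"],s["time_s"],s["width"])
for r in nets.boxes_of("open_bottle","wrist"):
    x=r["centre"];print(r,world(p,x,z=39),world(p,x,z=0))
    a,b=int(x[0]),int(x[1])
print(pix(p,[438.5,-127,0]),pix(p,[438.5,-127,78]))
cv2.imwrite("pics/w7.png",im)
```

```text
[ 439.57922031 -125.0492451   220.62245422] [-1.79916798e+02  7.68983416e-02  6.06661402e+00] 11.8833 56.32204192624679
{'centre': [209.0, 180.6], 'score': 0.65} [446.17835302 -51.1122023   39.        ] [437.75154597 -43.31098689   0.        ]
{'centre': [279.5, 194.1], 'score': 0.63} [ 439.46639643 -126.79360755   39.        ] [ 430.25099706 -127.88425152    0.        ]
{'centre': [26.1, 62.4], 'score': 0.34} [545.52949042 134.47333135  39.        ] [548.77551555 164.07911635   0.        ]
[np.float64(279.50098392103445), np.float64(187.28584406306675)] [np.float64(279.7132060730478), np.float64(204.6064529442648)]
```

Call:
{"name": "drive_tool", "arguments": {
  "targets": [
    [0.65,-0.1,0.2,4,0],
    [0.65,0,0,4,0],
    [0.65,0,0,3.5,0],
    [0.65,0,0,3,0],
    [0.65,0,0,2.5,0],
    [0.65,0,0,1.4,0],
    [0.65,0,0,0,0],
    [0.65,0,0,0,0]
  ]
}}

```text
time_s: 12.65
tcp_pos: [439.5, -127.6, 36.5]
tcp_rot: [-179.9, 0.1, 6.1]
wrist_force: [-0.1, -0.0, 0.9]
width: 56.7
finger_force: 0.0
```

Call:
{"name": "drive_tool", "arguments": {
  "targets": [
    [0.55,0,0,0,0],
    [0.45,0,0,0,0],
    [0.4,0,0,0,0],
    [0.36,0,0,0,0],
    [0.34,0,0,0,0],
    [0.3,0,0,0,0],
    [0.3,0,0,0,0],
    [0.3,0,0,0,0]
  ]
}}

```text
time_s: 13.32
tcp_pos: [440.2, -129.2, 37.7]
tcp_rot: [179.9, -0.1, 6.0]
wrist_force: [0.3, 0.3, 7.0]
width: 33.1
finger_force: 30.0
```

Call:
{"name": "drive_tool", "arguments": {
  "targets": [
    [0,0,0,-0.3,0],
    [0,0,0,-1,0],
    [0,0,0,-2,0],
    [0,0,0,-3,0],
    [0,0,0,-3.5,0],
    [0,0,0,-4,0],
    [0,0,0,-4,0],
    [0,0,0,-3,0]
  ]
}}

```text
time_s: 13.98
tcp_pos: [439.8, -128.8, 248.0]
tcp_rot: [179.9, -0.1, 6.0]
wrist_force: [0.8, -0.2, -0.9]
width: 32.9
finger_force: 30.0
```

Call:
{"name": "drive_tool", "arguments": {
  "targets": [
    [0,0,0,-1,0],
    [0,0,0,0,0],
    [0,0,0,0,0]
  ]
}}

```text
time_s: 14.23
tcp_pos: [439.3, -128.6, 255.1]
tcp_rot: [180.0, -0.0, 6.0]
wrist_force: [0.1, 0.2, -0.5]
width: 33.3
finger_force: 30.0
```

Run:
```python
from h import *
s=env.get_state();im,d=viewer.read_camera("side");w,_=viewer.read_camera("wrist")
print(s["tcp_pos"],s["tcp_rot"],s["time_s"],s["width"],s["finger_force"],s["wrist_force"])
q=np.array(pix(viewer.camera_params("side"),s["tcp_pos"])).astype(int);print(q)
y=max(0,q[1]-60);x=max(0,q[0]-60)
o=np.zeros((420,800,3),np.uint8);o[:,:400]=cv2.resize(im[y:y+126,x:x+120],(400,420));o[:,400:]=cv2.resize(w[150:360,180:380],(400,420))
cv2.imwrite("pics/s8.png",np.clip(o*1.3,0,255).astype(np.uint8))
```

```text
[ 439.27220445 -128.60026237  255.08606411] [ 1.79985293e+02 -1.89845599e-02  5.99012219e+00] 14.2333 33.29200553010428 29.999924758449197 [ 0.05292278  0.22299277 -0.53062059]
[353 132]
```

View pics/s8.png

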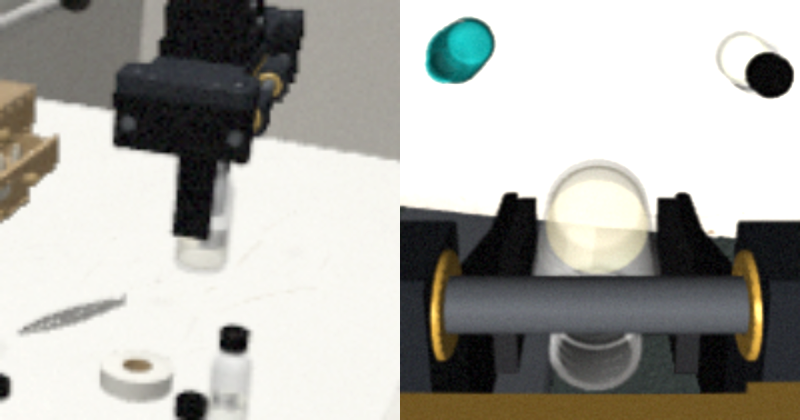

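The bottle hangs upright and centred between the pads, with the liquid disc at (598,222) in the right half. The two neighbours still stand where they were.

Run:
```python
from h import *
import pickle
p=viewer.camera_params("wrist");s=env.get_state();t=s["tcp_pos"];a=np.radians(6)
for dx in(-3,0,3):
  for z in(-37,):
    c=t+np.array([dx*np.cos(a),dx*np.sin(a),z])
    e=[pix(p,c+16.5*np.array([np.cos(q),np.sin(q),0])) for q in np.linspace(0,6.28,40)]
    e=np.array(e);lo=e.min(0);hi=e.max(0)
    print(dx,"crop cols",400+(lo[0]-180)*2,400+(hi[0]-180)*2,"rows",(lo[1]-150)*2,(hi[1]-150)*2)
# deck height check in w6 (depth)
```

```text
-3 crop cols 542.9956232539549 646.6922843536931 rows 152.7600962038034 248.3264430913
0 crop cols 542.7574558728235 646.9097677789147 rows 143.592431622805 240.0106973953101
3 crop cols 542.5178994252624 647.1284859373011 rows 134.34312542304883 231.6208445062972
```

Run:
```python
from h import *
o=cv2.cvtColor(cv2.imread("pics/s8.png"),cv2.COLOR_BGR2GRAY).astype(int)
print("s8",[(r,o[r,590:604].mean().round()) for r in range(140,200,3)], [(r,o[r,590:604].mean().round()) for r in range(250,282,3)])
w=cv2.cvtColor(cv2.imread("pics/w7.png"),cv2.COLOR_BGR2GRAY).astype(int)
print("w7",[(r,w[r,277:283].mean().round()) for r in range(160,225,1)])
print("w7row185",[(c,w[184:189,c].mean().round()) for c in range(256,304,1)])
# predicted w7 extents at col centre
t=[439.579,-125.049,220.62]
```

```text
s8 [(140, np.float64(255.0)), (143, np.float64(255.0)), (146, np.float64(255.0)), (149, np.float64(255.0)), (152, np.float64(255.0)), (155, np.float64(255.0)), (158, np.float64(254.0)), (161, np.float64(225.0)), (164, np.float64(215.0)), (167, np.float64(171.0)), (170, np.float64(208.0)), (173, np.float64(219.0)), (176, np.float64(225.0)), (179, np.float64(236.0)), (182, np.float64(253.0)), (185, np.float64(253.0)), (188, np.float64(253.0)), (191, np.float64(254.0)), (194, np.float64(254.0)), (197, np.float64(254.0))] [(250, np.float64(238.0)), (253, np.float64(234.0)), (256, np.float64(236.0)), (259, np.float64(236.0)), (262, np.float64(231.0)), (265, np.float64(222.0)), (268, np.float64(208.0)), (271, np.float64(211.0)), (274, np.float64(164.0)), (277, np.float64(44.0)), (280, np.float64(50.0))]
w7 [(160, np.float64(218.0)), (161, np.float64(219.0)), (162, np.float64(216.0)), (163, np.float64(217.0)), (164, np.float64(217.0)), (165, np.float64(217.0)), (166, np.float64(218.0)), (167, np.float64(218.0)), (168, np.float64(218.0)), (169, np.float64(218.0)), (170, np.float64(218.0)), (
[... 1960 characters left out ...]
277, np.float64(217.0)), (278, np.float64(217.0)), (279, np.float64(218.0)), (280, np.float64(219.0)), (281, np.float64(219.0)), (282, np.float64(220.0)), (283, np.float64(218.0)), (284, np.float64(218.0)), (285, np.float64(217.0)), (286, np.float64(216.0)), (287, np.float64(213.0)), (288, np.float64(211.0)), (289, np.float64(210.0)), (290, np.float64(206.0)), (291, np.float64(202.0)), (292, np.float64(193.0)), (293, np.float64(171.0)), (294, np.float64(163.0)), (295, np.float64(185.0)), (296, np.float64(211.0)), (297, np.float64(219.0)), (298, np.float64(218.0)), (299, np.float64(219.0)), (300, np.float64(217.0)), (301, np.float64(220.0)), (302, np.float64(218.0)), (303, np.float64(218.0))]
```

Call:
{"name": "drive_tool", "arguments": {
  "targets": [
    [0,0.7,-1,0,0],
    [0,1.3,-2,0,0],
    [0,2,-3,0,0],
    [0,2,-3,0,0],
    [0,2,-3,0,0],
    [0,2,-3,0,0],
    [0,2,-3,0,0],
    [0,2,-3,0,0]
  ]
}}

```text
time_s: 15.0
tcp_pos: [556.3, 96.4, 252.4]
tcp_rot: [-180.0, 0.3, 6.0]
wrist_force: [0.9, -0.3, 0.1]
width: 33.1
finger_force: 30.0
```

Call:
{"name": "drive_tool", "arguments": {
  "targets": [
    [0,2,-3,0,0],
    [0,2,-3,0,0],
    [0,2,-3,0,0],
    [0,1.3,-2,0,0],
    [0,0.6,-1,0,0],
    [0,0.2,-0.5,0,0],
    [0,0,0,0,0],
    [0,0,0,0,0]
  ]
}}

```text
time_s: 15.67
tcp_pos: [623.5, 226.2, 253.8]
tcp_rot: [179.9, 0.2, 6.0]
wrist_force: [0.9, -0.8, -1.3]
width: 33.0
finger_force: 30.0
```

Call:
{"name": "drive_tool", "arguments": {
  "targets": [
    [0,0,0,1.5,0],
    [0,0,0,3,0],
    [0,0,0,3,0],
    [0,0,0,3,0],
    [0,0,0,1.5,0],
    [0,0,0,0.5,0],
    [0,0,0,0,0],
    [0,0,0,0,0]
  ]
}}

```text
time_s: 16.33
tcp_pos: [625.1, 226.5, 131.0]
tcp_rot: [180.0, -0.1, 5.9]
wrist_force: [0.5, -0.1, -0.2]
width: 33.3
finger_force: 30.0
```

Run:
```python
from h import *
s=env.get_state();p=viewer.camera_params("wrist");im,d=viewer.read_camera("wrist")
t,td=viewer.read_camera("top");sd,_=viewer.read_camera("side")
print(s["tcp_pos"],s["tcp_rot"],s["time_s"],s["wrist_force"])
cv2.imwrite("pics/w9.png",im);cv2.imwrite("pics/t9.png",t);cv2.imwrite("pics/s9.png",sd)
b=cv2.cvtColor(im,cv2.COLOR_BGR2GRAY)
for X,n in(((621.5,228,38),"pocket"),((624,228,s["tcp_pos"][2]-37),"base")): print(n,pix(p,X))
for c in (270,280,290): print(c,[int(b[r,c]) for r in range(150,290,2)])
```

```text
[625.14671415 226.53427344 130.99143342] [ 1.79997715e+02 -7.82779234e-02  5.92519120e+00] 16.3333 [ 0.5064164  -0.0815135  -0.21667498]
pocket [np.float64(275.16889173005876), np.float64(223.77875162684293)]
base [np.float64(274.77480018028115), np.float64(248.16059376668292)]
270 [132, 125, 126, 129, 129, 127, 126, 125, 130, 126, 134, 134, 132, 132, 152, 247, 244, 245, 245, 245, 245, 244, 246, 177, 216, 245, 244, 245, 244, 244, 244, 244, 243, 244, 242, 243, 244, 243, 243, 243, 227, 204, 160, 181, 198, 191, 204, 207, 220, 224, 228, 231, 230, 232, 231, 232, 232, 235, 223, 214, 216, 208, 198, 198, 202, 203, 203, 189, 163, 49]
280 [127, 125, 127, 127, 125, 125, 124, 125, 129, 127, 127, 125, 127, 129, 152, 247, 245, 245, 244, 245, 244, 244, 245, 184, 209, 245, 245, 244, 244, 244, 244, 242, 244, 243, 243, 243, 242, 243, 243, 241, 198, 185, 166, 189, 194, 202, 204, 208, 220, 226, 227, 229, 229, 231, 230, 232, 232, 234, 223, 226, 227, 224, 219, 220, 222, 221, 213, 196, 208, 52]
290 [126, 129, 128, 127, 132, 126, 127, 126, 130, 127, 126, 128, 123, 128, 151, 247, 245, 245, 244, 244, 244, 244, 243, 245, 243, 189, 207, 244, 242, 244, 243, 244, 243, 242, 242, 243, 243, 242, 242, 244, 243, 205, 191, 120, 156, 165, 191, 223, 224, 226, 227, 226, 228, 227, 229, 229, 229, 231, 220, 221, 219, 208, 212, 214, 217, 216, 217, 183, 173, 46]
```

```bash
cat > fit.py <<'E'
from h import *
from scipy.optimize import least_squares
def fit(P,r0=None):
    f=lambda q:np.hypot(P[:,0]-q[0],P[:,1]-q[1])-(q[2] if r0 is None else r0)
    return least_squares(f,[P[:,0].mean()-15,P[:,1].mean(),20],loss="soft_l1",f_scale=.4).x
E
python3 - <<'E'
from fit import *
p=viewer.camera_params("wrist");b=cv2.cvtColor(cv2.imread("pics/w9.png"),cv2.COLOR_BGR2GRAY).astype(int)
s=env.get_state();A=[];B=[]
for c in range(225,330,2):
    col=b[182:275,c];e=np.where(col<228)[0]
    if not len(e):continue
    # groups
    g=np.split(e,np.where(np.diff(e)>6)[0]+1)
    print(c,[(int(x[0])+182,int(x[-1])+182) for x in g][:3],end=" ")
    if len(g)>1 and 190<g[0][0]+182<215 and len(g[0])<14:
        r=g[0][0]+182+ (1 if len(g[0])<5 else 0); A.append(world(p,(c,r),z=38)); B.append(world(p,(c,g[1][0]+182),z=s["tcp_pos"][2]-37))
A=np.array(A);B=np.array(B);print()
print("rim",fit(A),fit(A,21),len(A));print("base",fit(B),fit(B,16.5))
E
```

```text
225 [(256, 274)] 227 [(256, 274)] 229 [(252, 274)] 231 [(247, 274)] 233 [(246, 274)] 235 [(246, 274)] 237 [(246, 274)] 239 [(247, 274)] 241 [(248, 274)] 243 [(248, 274)] 245 [(224, 224), (248, 274)] 247 [(214, 232), (248, 274)] 249 [(209, 236), (264, 274)] 251 [(207, 239), (259, 274)] 253 [(204, 209), (227, 241), (250, 274)] 255 [(203, 206), (231, 274)] 257 [(201, 204), (233, 274)] 259 [(200, 202), (235, 274)] 261 [(199, 201), (236, 274)] 263 [(198, 200), (234, 252), (266, 274)] 265 [(197, 199), (233, 251), (266, 274)] 267 [(196, 198), (232, 249), (266, 274)] 269 [(196, 198), (231, 249), (266, 274)] 271 [(196, 198), (230, 249), (266, 274)] 273 [(195, 197), (230, 248), (266, 274)] 275 [(195, 197), (230, 247), (266, 274)] 277 [(196, 197), (229, 251), (266, 274)] 279 [(196, 198), (229, 249), (266, 274)] 281 [(196, 198), (229, 252), (266, 274)] 283 [(197, 199), (230, 250), (266, 274)] 285 [(197, 199), (230, 252), (266, 274)] 287 [(198, 200), (231, 274)] 289 [(199, 201), (232, 258), (266, 274)] 291 [(200, 203), (233, 274)] 293 [(202, 204), (233, 274)] 295 [(203, 207), (230, 274)] 297 [(205, 209), (227, 274)] 299 [(208, 231), (239, 274)] 301 [(211, 225), (242, 274)] 303 [(217, 224), (247, 274)] 305 [(257, 274)] 307 [(258, 274)] 309 [(248, 274)] 311 [(248, 274)] 313 [(248, 274)] 315 [(248, 274)] 317 [(247, 274)] 319 [(246, 274)] 321 [(246, 274)] 323 [(246, 274)] 325 [(247, 274)] 327 [(253, 274)] 329 [(258, 274)] 
rim [619.45662554 228.75014734  25.12976599] [623.9619964 229.2825942  20.       ] 23
base [575.03742884 218.43610943  62.70179765] [621.21294898 226.49980416  20.        ]
```

Call:
{"name": "drive_tool", "arguments": {
  "targets": [
    [0,0,-0.2,1,0],
    [0,0,0,2,0],
    [0,0,0,1.5,0],
    [0,0,0,0.4,0],
    [0,0,0,0,0],
    [0,0,0,0,0]
  ]
}}

```text
time_s: 16.98
tcp_pos: [624.6, 229.6, 81.2]
tcp_rot: [-180.0, -0.0, 6.0]
wrist_force: [0.9, 0.0, -0.0]
width: 32.9
finger_force: 30.0
```

Call:
{"name": "drive_tool", "arguments": {
  "targets": [
    [0,0,0,0.2,0],
    [0,0,0,0.2,0],
    [0,0,0,0.2,0],
    [0,0,0,0.2,0]
  ]
}}

```text
time_s: 17.32
tcp_pos: [624.6, 229.5, 73.4]
tcp_rot: [-180.0, -0.1, 6.0]
wrist_force: [0.6, -0.2, -0.3]
width: 33.0
finger_force: 30.0
```

Call:
{"name": "drive_tool", "arguments": {
  "targets": [
    [0,0,0,0.2,0],
    [0,0,0,0.2,0],
    [0,0,0,0.2,0]
  ]
}}

```text
time_s: 17.57
tcp_pos: [624.3, 229.4, 66.7]
tcp_rot: [180.0, 0.0, 6.0]
wrist_force: [0.3, -0.3, -0.9]
width: 33.1
finger_force: 30.0
```

Call:
{"name": "drive_tool", "arguments": {
  "targets": [
    [0,0,0,0.2,0],
    [0,0,0,0.1,0]
  ]
}}

```text
time_s: 17.73
tcp_pos: [624.1, 229.4, 63.5]
tcp_rot: [180.0, 0.0, 6.0]
wrist_force: [0.5, -0.0, -1.0]
width: 33.1
finger_force: 30.0
```

Call:
{"name": "drive_tool", "arguments": {
  "targets": [
    [0,0,0,0.1,0],
    [0,0,0,0.1,0]
  ]
}}

```text
time_s: 17.9
tcp_pos: [624.3, 229.4, 61.8]
tcp_rot: [180.0, 0.0, 6.0]
wrist_force: [0.7, 0.7, -0.3]
width: 33.2
finger_force: 30.0
```

Call:
{"name": "drive_tool", "arguments": {
  "targets": [
    [0,0,0,0.1,0]
  ]
}}

```text
time_s: 17.98
tcp_pos: [624.3, 229.4, 60.9]
tcp_rot: [180.0, -0.0, 6.0]
wrist_force: [-0.0, -0.0, -0.2]
width: 33.2
finger_force: 30.0
```

Call:
{"name": "drive_tool", "arguments": {
  "targets": [
    [0,0,0,0.1,0],
    [0,0,0,0,0]
  ]
}}

```text
time_s: 18.15
tcp_pos: [624.3, 229.4, 59.9]
tcp_rot: [-180.0, -0.0, 6.0]
wrist_force: [0.4, -0.4, -0.9]
width: 33.6
finger_force: 30.0
```

Call:
{"name": "drive_tool", "arguments": {
  "targets": [
    [0,0,0,0.05,0],
    [0,0,0,0,0]
  ]
}}

```text
time_s: 18.32
tcp_pos: [624.4, 229.4, 59.8]
tcp_rot: [-180.0, -0.0, 6.0]
wrist_force: [-0.8, 0.4, 1.8]
width: 33.1
finger_force: 30.0
```

Seated: a contact force of 1.8 N at the expected height. I open gently and withdraw.

Call:
{"name": "drive_tool", "arguments": {
  "targets": [
    [0.38,0,0,0,0],
    [0.4,0,0,0,0],
    [0.42,0,0,0,0],
    [0.45,0,0,0,0],
    [0.5,0,0,0,0],
    [0.55,0,0,0,0],
    [0.55,0,0,0,0],
    [0.55,0,0,0,0]
  ]
}}

```text
time_s: 18.98
tcp_pos: [624.3, 229.4, 59.3]
tcp_rot: [-180.0, 0.0, 6.0]
wrist_force: [0.3, -0.8, -0.5]
width: 47.0
finger_force: 0.0
```

Call:
{"name": "drive_tool", "arguments": {
  "targets": [
    [0.55,0,0,-0.3,0],
    [0.55,0,0,-1,0],
    [0.55,0,0,-2,0],
    [0.55,0,0,-3,0],
    [0.55,0,0,-4,0],
    [0.55,0,0,-4,0],
    [0.55,0,0,-3,0],
    [0.55,0,0,0,0]
  ]
}}

```text
time_s: 19.65
tcp_pos: [628.9, 230.5, 242.2]
tcp_rot: [-179.9, -1.0, 6.0]
wrist_force: [0.2, 1.1, 0.8]
width: 47.9
finger_force: 0.0
```

Run:
```python
from h import *
s=env.get_state();p=viewer.camera_params("wrist");im,d=viewer.read_camera("wrist")
print(s["tcp_pos"],s["tcp_rot"],s["time_s"],s["wrist_force"],s["width"])
for r in nets.boxes_of("open_bottle","wrist"): x=r["centre"];print(r,world(p,x,z=61),world(p,x,z=22))
im2,_=viewer.read_camera("side");ps=viewer.camera_params("side");print(pix(ps,[621,228,61]))
for n in("open_bottle","pad","hood_front"):
  for r in nets.boxes_of(n,"side")[:4]: print(n,r)
cv2.imwrite("pics/w10.png",im)
```

```text
[628.90811344 230.47634119 242.15083579] [-179.91520523   -0.98261924    6.00342014] 19.65 [0.19743066 1.06387243 0.82815202] 47.93478113568333
{'centre': [275.3, 201.3], 'score': 0.69} [623.87859789 232.77268229  61.        ] [614.4401168  232.20154601  22.        ]
[np.float64(179.83725414577947), np.float64(283.14609802142434)]
open_bottle {'centre': [180.7, 284.8], 'score': 0.93}
open_bottle {'centre': [327.2, 244.3], 'score': 0.84}
pad {'centre': [286.2, 309.5], 'score': 0.62}
hood_front {'centre': [114.8, 245.0], 'score': 0.57}
```

The bottle stands in the pocket: the side view has it at (180.7,284.8) against a predicted (179.8,283.1). Back to the lever.

Call:
{"name": "drive_tool", "arguments": {
  "targets": [
    [0.5,-2,0.2,0,0],
    [0,-4,0.7,0,0],
    [0,-4,0.7,0,0],
    [0,-4,0.7,0,0],
    [0,-4,0.7,0,0],
    [0,-2,0.4,0,0],
    [0,0,0,0,0],
    [0,0,0,0,0]
  ]
}}

```text
time_s: 20.62
tcp_pos: [427.7, 174.5, 231.8]
tcp_rot: [180.0, 0.1, 6.0]
wrist_force: [1.0, -0.1, 0.9]
width: 5.4
finger_force: 0.0
```

Call:
{"name": "drive_tool", "arguments": {
  "targets": [
    [0,0,0,0,0],
    [0,0,0,0,0]
  ]
}}

```text
time_s: 20.78
tcp_pos: [430.6, 174.9, 232.2]
tcp_rot: [-180.0, -0.1, 6.0]
wrist_force: [0.1, -0.1, 0.2]
width: 1.4
finger_force: 0.0
```

Run:
```python
from h import *
s=env.get_state();p=viewer.camera_params("wrist");im,d=viewer.read_camera("wrist")
print(s["tcp_pos"],s["tcp_rot"],s["time_s"],s["width"])
cv2.imwrite("pics/w11.png",im)
for n in("pad",):
  for r in nets.boxes_of(n,"wrist"):
    x=r["centre"];print(r,world(p,x,depth=d[int(x[1]),int(x[0])]))
b=cv2.cvtColor(im,cv2.COLOR_BGR2GRAY)
x=r["centre"];v=int(x[1])+6;print(v,[(u,int(b[v,u]),np.round(world(p,(u,v),depth=d[v,u])[1:],0).tolist()) for u in range(int(x[0])-40,int(x[0])+41,3)])
```

```text
[430.61183283 174.94201438 232.2465587 ] [-1.79994787e+02 -5.87936862e-02  5.98366125e+00] 20.7833 1.3518468926406506
{'centre': [266.5, 182.8], 'score': 0.6} [438.86889842 188.20207968  36.55604392]
{'centre': [279.4, 54.6], 'score': 0.53} [566.29981414 187.4357114   53.68128154]
60 [(239, 40, [225.0, 55.0]), (242, 36, [225.0, 34.0]), (245, 56, [220.0, 47.0]), (248, 62, [217.0, 47.0]), (251, 60, [214.0, 47.0]), (254, 61, [212.0, 47.0]), (257, 62, [209.0, 46.0]), (260, 45, [205.0, 53.0]), (263, 40, [202.0, 55.0]), (266, 43, [200.0, 53.0]), (269, 42, [197.0, 55.0]), (272, 37, [194.0, 55.0]), (275, 59, [191.0, 46.0]), (278, 58, [188.0, 46.0]), (281, 64, [185.0, 49.0]), (284, 64, [183.0, 47.0]), (287, 61, [180.0, 47.0]), (290, 59, [177.0, 47.0]), (293, 59, [174.0, 46.0]), (296, 66, [171.0, 47.0]), (299, 67, [168.0, 45.0]), (302, 42, [165.0, 48.0]), (305, 80, [163.0, 58.0]), (308, 77, [160.0, 56.0]), (311, 77, [157.0, 56.0]), (314, 195, [150.0, 0.0]), (317, 205, [146.0, -1.0])]
```

Call:
{"name": "drive_tool", "arguments": {
  "targets": [
    [0,0,0.4,4,0],
    [0,0,0,4,0],
    [0,0,0,4,0],
    [0,0,0,3,0],
    [0,0,0,2,0],
    [0,0,0,0.8,0],
    [0,0,0,0,0],
    [0,0,0,0,0]
  ]
}}

```text
time_s: 21.55
tcp_pos: [430.1, 170.9, 54.4]
tcp_rot: [-180.0, -0.0, 6.0]
wrist_force: [-0.4, -0.1, -0.1]
width: 0.4
finger_force: 0.0
```

Call:
{"name": "drive_tool", "arguments": {
  "targets": [
    [0,0,0,0.2,0],
    [0,0,0,0.2,0],
    [0,0,0,0.2,0]
  ]
}}

```text
time_s: 21.8
tcp_pos: [430.3, 171.0, 49.5]
tcp_rot: [-180.0, -0.2, 6.0]
wrist_force: [0.6, -0.2, 0.1]
width: 0.6
finger_force: 0.0
```

No contact with the lip at this height, so the fingers are inside the tread. I continue down.

Call:
{"name": "drive_tool", "arguments": {
  "targets": [
    [0,0,0,0.2,0],
    [0,0,0,0.2,0],
    [0,0,0,0.1,0],
    [0,0,0,0,0]
  ]
}}

```text
time_s: 22.13
tcp_pos: [430.0, 170.7, 43.6]
tcp_rot: [180.0, -0.1, 6.0]
wrist_force: [1.4, -0.4, 3.8]
width: 0.6
finger_force: 1.4
```

Call:
{"name": "drive_tool", "arguments": {
  "targets": [
    [0,0,0,0.15,0],
    [0,0,0,0.15,0]
  ]
}}

```text
time_s: 22.3
tcp_pos: [430.2, 170.8, 40.8]
tcp_rot: [-180.0, -0.1, 6.0]
wrist_force: [1.2, -0.2, 1.5]
width: 0.4
finger_force: 0.9
```

Call:
{"name": "drive_tool", "arguments": {
  "targets": [
    [0,0,0,0.1,0],
    [0,0,0,0.1,0],
    [0,0,0,0.1,0]
  ]
}}

```text
time_s: 22.55
tcp_pos: [430.4, 170.9, 37.6]
tcp_rot: [-180.0, -0.1, 6.0]
wrist_force: [1.7, -1.4, 6.4]
width: 0.7
finger_force: 3.0
```

Call:
{"name": "drive_tool", "arguments": {
  "targets": [
    [0,0,0,0.06,0],
    [0,0,0,0,0]
  ]
}}

```text
time_s: 22.72
tcp_pos: [430.4, 170.8, 37.2]
tcp_rot: [-180.0, -0.1, 6.0]
wrist_force: [1.4, -1.3, 7.5]
width: 0.2
finger_force: 3.6
```

Call:
{"name": "drive_tool", "arguments": {
  "targets": [
    [0,0,0,0.04,0],
    [0,0,0.1,0,0],
    [0,0,0.2,0,0],
    [0,0,0.2,0,0],
    [0,0,0.2,0,0]
  ]
}}

```text
time_s: 23.13
tcp_pos: [430.6, 164.8, 37.0]
tcp_rot: [-179.9, -0.1, 5.9]
wrist_force: [-0.2, 6.1, 8.2]
width: 0.8
finger_force: 5.1
```

Call:
{"name": "drive_tool", "arguments": {
  "targets": [
    [0,0,0.2,0,0],
    [0,0,0.2,0,0],
    [0,0,0.2,0,0],
    [0,0,0.2,0,0]
  ]
}}

```text
time_s: 23.47
tcp_pos: [431.5, 157.0, 37.0]
tcp_rot: [-179.9, -0.1, 5.9]
wrist_force: [0.7, 6.7, 9.2]
width: 0.5
finger_force: 5.2
```

Call:
{"name": "drive_tool", "arguments": {
  "targets": [
    [0,0,0.15,0,0],
    [0,0,0.15,0,0]
  ]
}}

```text
time_s: 23.63
tcp_pos: [431.8, 154.0, 37.0]
tcp_rot: [-179.9, -0.1, 5.9]
wrist_force: [-0.0, 6.8, 8.7]
width: 0.2
finger_force: 5.1
```

Call:
{"name": "drive_tool", "arguments": {
  "targets": [
    [0,0,0.1,0,0],
    [0,0,0.1,0,0]
  ]
}}

```text
time_s: 23.8
tcp_pos: [432.0, 151.9, 37.0]
tcp_rot: [-179.9, -0.1, 5.9]
wrist_force: [-0.2, 5.5, 9.2]
width: 0.4
finger_force: 5.0
```

Call:
{"name": "drive_tool", "arguments": {
  "targets": [
    [0,0,0.1,0,0],
    [0,0,0.05,0,0]
  ]
}}

```text
time_s: 23.97
tcp_pos: [432.2, 150.4, 37.0]
tcp_rot: [-179.9, -0.1, 5.9]
wrist_force: [0.3, 6.3, 9.3]
width: 0.4
finger_force: 5.0
```

Call:
{"name": "drive_tool", "arguments": {
  "targets": [
    [0,0,0.05,0,0],
    [0,0,0.05,0,0]
  ]
}}

```text
time_s: 24.13
tcp_pos: [432.4, 149.4, 37.0]
tcp_rot: [-179.9, -0.1, 6.0]
wrist_force: [0.4, 6.1, 7.9]
width: 0.3
finger_force: 5.0
```

Call:
{"name": "drive_tool", "arguments": {
  "targets": [
    [0,0,0.05,0,0],
    [0,0,0.05,0,0]
  ]
}}

```text
time_s: 24.3
tcp_pos: [432.6, 148.6, 37.0]
tcp_rot: [-179.9, -0.1, 5.9]
wrist_force: [-0.0, 6.4, 8.5]
width: 0.1
finger_force: 5.3
```

Run:
```python
from h import *
p=viewer.camera_params("wrist");im,d=viewer.read_camera("wrist");cv2.imwrite("pics/w12.png",im)
q=cv2.imread("pics/w3.png")
b=cv2.cvtColor(im,cv2.COLOR_BGR2GRAY)
K=[]
for v in (60,100,185):
    print(v,[(u,int(b[v,u]),np.round(world(p,(u,v),depth=d[v,u]),0).tolist() if d[v,u] else 0) for u in range(260,352,4)])
print(env.get_state()["wrist_force"])
```

```text
60 [(260, 116, [539.0, 169.0, 7.0]), (264, 114, [539.0, 167.0, 7.0]), (268, 115, [539.0, 164.0, 7.0]), (272, 114, [539.0, 162.0, 6.0]), (276, 112, [539.0, 160.0, 7.0]), (280, 115, [540.0, 158.0, 7.0]), (284, 112, [540.0, 156.0, 7.0]), (288, 116, [540.0, 154.0, 8.0]), (292, 113, [540.0, 152.0, 7.0]), (296, 79, [541.0, 150.0, 7.0]), (300, 230, [542.0, 148.0, -1.0]), (304, 230, [543.0, 145.0, -2.0]), (308, 230, [543.0, 143.0, -1.0]), (312, 230, [543.0, 141.0, -2.0]), (316, 231, [543.0, 139.0, -1.0]), (320, 229, [543.0, 137.0, -1.0]), (324, 229, [544.0, 134.0, -1.0]), (328, 229, [544.0, 132.0, -3.0]), (332, 229, [544.0, 130.0, -2.0]), (336, 231, [544.0, 128.0, -1.0]), (340, 229, [545.0, 126.0, -2.0]), (344, 230, [545.0, 124.0, -0.0]), (348, 228, [545.0, 121.0, -2.0])]
100 [(260, 119, [519.0, 167.0, 7.0]), (264, 114, [519.0, 165.0, 6.0]), (268, 117, [519.0, 163.0, 6.0]), (272, 118, [519.0, 160.0, 7.0]), (276, 116, [520.0, 158.0, 6.0]), (280, 120, [520.0, 156.0, 7.0]), (284, 116, [520.0, 154.0, 6.0]), (288, 118, [520.0, 152.0, 6.0]), (292, 110, [521.0, 150.0, 8.0]), (296, 129, [521.0, 148.
[... 564 characters left out ...]
6, [473.0, 156.0, 8.0]), (276, 114, [474.0, 154.0, 7.0]), (280, 113, [474.0, 151.0, 7.0]), (284, 115, [474.0, 149.0, 8.0]), (288, 113, [474.0, 147.0, 6.0]), (292, 114, [475.0, 144.0, 7.0]), (296, 218, [473.0, 141.0, -2.0]), (300, 231, [473.0, 139.0, -1.0]), (304, 232, [473.0, 137.0, -2.0]), (308, 230, [474.0, 134.0, -1.0]), (312, 229, [474.0, 132.0, -0.0]), (316, 230, [474.0, 129.0, -2.0]), (320, 231, [475.0, 127.0, -1.0]), (324, 229, [475.0, 125.0, -1.0]), (328, 228, [475.0, 122.0, -1.0]), (332, 230, [475.0, 120.0, -1.0]), (336, 228, [476.0, 118.0, -1.0]), (340, 231, [476.0, 115.0, -0.0]), (344, 229, [476.0, 113.0, -1.0]), (348, 230, [476.0, 110.0, -1.0])]
[0.96965031 6.2494171  8.75523033]
```

```bash
cat > rod.py <<'E'
from h import *
p=viewer.camera_params("wrist");im,d=viewer.read_camera("wrist")
for v in (70,100):
    R=[]
    for u in range(180,340):
        if d[v,u]:
            w=world(p,(u,v),depth=d[v,u])
            if 25<w[2]<75 and 490<w[0]<560: R.append([u,*w])
    R=np.array(R);print(v,len(R),R.min(0).round(1),R.max(0).round(1)) if len(R) else print(v,0)
for v in range(222,262,6):
    R=[]
    for u in range(170,360):
        if d[v,u]:
            w=world(p,(u,v),depth=d[v,u])
            if w[2]>25: R.append([u,*w])
    R=np.array(R);print("pad",v,len(R),R[0].round(1),R[-1].round(1)) if len(R) else None
E
python3 rod.py
```

```text
70 18 [223.  527.9 174.2  38.3] [241.  528.9 181.7  43. ]
100 18 [225.  515.8 173.1  36.2] [242.  516.7 180.7  40.6]
pad 222 28 [226.  454.7 178.3  26. ] [253.  456.1 163.9  25.9]
pad 228 110 [186.  450.1 198.8  28.8] [295.  455.8 141.4  27.9]
pad 234 114 [183.  448.3 199.1  33.3] [296.  454.4 141.   33.2]
pad 240 117 [181.  446.6 198.9  37.4] [297.  452.1 140.3  35.6]
pad 246 113 [182.  443.2 198.5  36.9] [296.  449.3 140.6  37. ]
pad 252 108 [183.  439.5 198.1  36. ] [296.  445.4 140.1  35.6]
pad 258 107 [184.  435.  198.2  33.6] [296.  442.  139.6  35.3]
```

Call:
{"name": "drive_tool", "arguments": {
  "targets": [
    [0,0,0.06,0,0],
    [0,0,0.06,0,0]
  ]
}}

```text
time_s: 24.57
tcp_pos: [432.8, 147.6, 37.0]
tcp_rot: [-179.9, -0.2, 5.9]
wrist_force: [1.1, 8.9, 9.2]
width: 0.5
finger_force: 5.9
```

Call:
{"name": "drive_tool", "arguments": {
  "targets": [
    [0,0,0.06,0,0],
    [0,0,0,0,0]
  ]
}}

```text
time_s: 24.73
tcp_pos: [432.9, 147.1, 37.0]
tcp_rot: [-179.9, -0.2, 5.9]
wrist_force: [0.6, 8.1, 7.2]
width: 0.5
finger_force: 5.6
```

Call:
{"name": "drive_tool", "arguments": {
  "targets": [
    [0,0,0.06,0,0],
    [0,0,0.06,0,0]
  ]
}}

```text
time_s: 24.9
tcp_pos: [433.2, 146.2, 37.1]
tcp_rot: [-179.9, -0.2, 5.9]
wrist_force: [1.2, 10.5, 8.0]
width: 0.7
finger_force: 6.6
```

Call:
{"name": "drive_tool", "arguments": {
  "targets": [
    [0,0,0.05,0,0],
    [0,0,0,0,0]
  ]
}}

```text
time_s: 25.07
tcp_pos: [433.3, 145.7, 37.1]
tcp_rot: [-179.9, -0.2, 5.9]
wrist_force: [1.2, 10.3, 8.3]
width: 0.4
finger_force: 6.7
```

```bash
python3 rod.py | head -2
```

```text
70 19 [216.  528.3 174.3  39.2] [234.  529.3 181.9  43.1]
100 18 [219.  516.3 173.1  35.4] [236.  517.2 180.2  40.8]
```

The rod no longer moves while the sideways force rises to 10 N, so it is fully back at the right end. Now I ease it up slowly.

Call:
{"name": "drive_tool", "arguments": {
  "targets": [
    [0,0,0,-0.1,0],
    [0,0,0,-0.1,0],
    [0,0,0,-0.1,0],
    [0,0,0,-0.1,0],
    [0,0,0,-0.1,0],
    [0,0,0,-0.1,0],
    [0,0,0,-0.1,0],
    [0,0,0,-0.1,0]
  ]
}}

```text
time_s: 25.78
tcp_pos: [432.4, 145.5, 44.5]
tcp_rot: [-179.9, -0.1, 5.9]
wrist_force: [0.9, 9.3, 3.4]
width: 0.4
finger_force: 5.0
```

Call:
{"name": "drive_tool", "arguments": {
  "targets": [
    [0,0,-0.05,-0.1,0],
    [0,0,-0.05,-0.1,0],
    [0,0,-0.05,-0.1,0],
    [0,0,0,-0.1,0]
  ]
}}

```text
time_s: 26.12
tcp_pos: [431.6, 146.7, 48.4]
tcp_rot: [-179.9, 0.0, 6.0]
wrist_force: [0.6, 7.6, 3.1]
width: 0.2
finger_force: 4.1
```

```bash
python3 rod.py
```

```text
70 18 [222.  527.8 174.1  43.3] [239.  528.7 181.7  46.8]
100 17 [224.  515.1 172.9  41.8] [240.  515.9 180.3  44.8]
pad 222 30 [223.  452.3 178.6  33.8] [252.  454.2 162.8  34.5]
pad 228 110 [183.  448.1 199.2  37.8] [292.  454.4 141.2  38.4]
pad 234 114 [179.  447.3 199.3  44.8] [293.  453.3 140.8  44.6]
pad 240 116 [178.  445.  199.   47.5] [293.  451.1 140.6  47.2]
pad 246 114 [179.  441.1 198.9  46. ] [293.  447.6 140.2  46.6]
pad 252 113 [180.  438.  198.1  46.6] [294.  443.4 139.1  44.7]
pad 258 114 [181.  434.8 197.5  46.9] [295.  443.8 139.   52.8]
```

Call:
{"name": "drive_tool", "arguments": {
  "targets": [
    [0,0,-0.05,-0.12,0],
    [0,0,-0.05,-0.12,0],
    [0,0,-0.05,-0.12,0],
    [0,0,-0.05,-0.12,0],
    [0,0,0,-0.12,0],
    [0,0,0,-0.12,0],
    [0,0,0,-0.12,0],
    [0,0,0,-0.12,0]
  ]
}}

```text
time_s: 26.83
tcp_pos: [431.1, 147.6, 58.1]
tcp_rot: [-180.0, 0.1, 6.0]
wrist_force: [-0.6, 4.3, 3.2]
width: 0.4
finger_force: 3.4
```

Call:
{"name": "drive_tool", "arguments": {
  "targets": [
    [0,0,0,-0.12,0],
    [0,0,0,-0.12,0],
    [0,0,0,-0.12,0],
    [0,0,0,-0.12,0],
    [0,0,0,-0.12,0],
    [0,0,0,-0.12,0],
    [0,0,0,-0.12,0],
    [0,0,0,-0.12,0]
  ]
}}

```text
time_s: 27.5
tcp_pos: [431.3, 147.6, 67.7]
tcp_rot: [-180.0, 0.1, 6.0]
wrist_force: [0.2, 5.4, 3.7]
width: 0.1
finger_force: 3.8
```

Call:
{"name": "drive_tool", "arguments": {
  "targets": [
    [0,0,0,-0.12,0],
    [0,0,0,-0.12,0],
    [0,0,0,-0.12,0],
    [0,0,0,-0.12,0],
    [0,0,0,-0.12,0],
    [0,0,0,-0.12,0],
    [0,0,0,-0.12,0],
    [0,0,0,-0.12,0]
  ]
}}

```text
time_s: 28.17
tcp_pos: [432.1, 147.7, 77.5]
tcp_rot: [-180.0, -0.0, 5.9]
wrist_force: [0.8, 4.9, 4.2]
width: 0.6
finger_force: 4.8
```

Call:
{"name": "drive_tool", "arguments": {
  "targets": [
    [0,0,0,-0.12,0],
    [0,0,0,-0.12,0],
    [0,0,0,-0.12,0],
    [0,0,0,-0.12,0],
    [0,0,0,-0.1,0],
    [0,0,0,-0.1,0],
    [0,0,0,-0.1,0],
    [0,0,0,-0.1,0]
  ]
}}

```text
time_s: 28.83
tcp_pos: [433.4, 147.8, 86.5]
tcp_rot: [-180.0, -0.2, 5.9]
wrist_force: [1.6, 6.5, 3.7]
width: 0.3
finger_force: 5.1
```

Call:
{"name": "drive_tool", "arguments": {
  "targets": [
    [0,0,0,-0.1,0],
    [0,0,0,-0.1,0],
    [0,0,0,-0.1,0],
    [0,0,0,-0.1,0],
    [0,0,0,-0.1,0],
    [0,0,0,-0.1,0],
    [0,0,0,-0.1,0],
    [0,0,0,-0.1,0]
  ]
}}

```text
time_s: 29.5
tcp_pos: [435.0, 147.9, 94.7]
tcp_rot: [-180.0, -0.4, 5.9]
wrist_force: [3.6, 6.6, 2.2]
width: 0.3
finger_force: 4.5
```

Call:
{"name": "drive_tool", "arguments": {
  "targets": [
    [0,0,0,-0.1,0],
    [0,0,0,-0.1,0],
    [0,0,0,-0.1,0],
    [0,0,0,-0.1,0],
    [0,0,0,-0.1,0],
    [0,0,0,-0.1,0],
    [0,0,0,-0.1,0],
    [0,0,0,-0.1,0]
  ]
}}

```text
time_s: 30.17
tcp_pos: [431.4, 147.5, 101.6]
tcp_rot: [-180.0, 0.1, 5.9]
wrist_force: [-0.3, 4.7, -1.4]
width: 0.5
finger_force: 2.1
```

Call:
{"name": "drive_tool", "arguments": {
  "targets": [
    [0,0,-0.1,-0.1,0],
    [0,0,-0.2,-0.1,0],
    [0,0,-0.2,-0.1,0],
    [0,0,-0.2,-0.1,0],
    [0,0,-0.1,-0.1,0],
    [0,0,0,-0.5,0],
    [0,0,0,-1,0],
    [0,0,0,-3,0]
  ]
}}

```text
time_s: 30.83
tcp_pos: [428.6, 154.8, 150.3]
tcp_rot: [180.0, 0.4, 6.0]
wrist_force: [0.3, -0.5, -0.2]
width: 0.8
finger_force: 0.0
```

Call:
{"name": "drive_tool", "arguments": {
  "targets": [
    [0,0,0,-4,0],
    [0,0,0,-4,0],
    [0,-2,0,-2,0],
    [0,-2,0,0,0],
    [0,0,0,0,0],
    [0,0,0,0,0]
  ]
}}

```text
time_s: 31.33
tcp_pos: [390.5, 151.0, 252.6]
tcp_rot: [180.0, -0.1, 6.0]
wrist_force: [0.3, 0.5, -0.4]
width: 0.6
finger_force: 0.0
```

Run:
```python
from h import *
s=env.get_state();print(s["tcp_pos"],s["time_s"],s["wrist_force"])
for c in("side","top","wrist"):
    im,d=viewer.read_camera(c);cv2.imwrite(f"pics/{c}_end.png",im);p=viewer.camera_params(c)
    for n in("pad","hood_front","open_bottle","small_beaker","capped_bottle_1"):
        for r in nets.boxes_of(n,c)[:4]:
            x=r["centre"];print(c,n,np.round(x),round(r["score"],2),np.round(world(p,x,depth=d[int(x[1]),int(x[0])])))
    if c!="wrist":
        a=cv2.imread(f"pics/{c}1.png");df=cv2.absdiff(a,im).max(2)
        reg=df[150:300,118:235] if c=="top" else df[205:330,110:320]
        ys,xs=np.where(reg>40);print(c,"changed px",len(xs),(xs.min()+(118 if c=="top" else 110),xs.max()+(118 if c=="top" else 110),ys.min()+(150 if c=="top" else 205),ys.max()+(150 if c=="top" else 205),np.median(xs)+(118 if c=="top" else 110),np.median(ys)+(150 if c=="top" else 205)) if len(xs) else 0)
print(pix(viewer.camera_params("side"),[621,228,61]))
```

```text
[390.49273403 151.01496643 252.61068414] 31.3333 [ 0.33430511  0.47003482 -0.41913062]
side pad [289. 286.] 0.87 [437. 169.  82.]
side pad [186. 284.] 0.5 [566. 278. 118.]
side pad [350. 208.] 0.2 [ 449. -201.   41.]
side hood_front [175. 264.] 0.61 [612. 246. 119.]
side hood_front [289. 286.] 0.43 [439. 168.  81.]
side open_bottle [327. 246.] 0.64 [440. -30.  42.]
side open_bottle [172. 265.] 0.51 [612. 252. 120.]
side capped_bottle_1 [350. 208.] 0.7 [ 449. -201.   42.]
side capped_bottle_1 [361. 185.] 0.6 [ 459. -324.   43.]
side changed px 9 (np.int64(317), np.int64(319), np.int64(205), np.int64(208), np.float64(318.0), np.float64(207.0))
top pad [183. 280.] 0.95 [447. 171.  78.]
top pad [177. 192.] 0.31 [641. 178. 121.]
top hood_front [178. 192.] 0.66 [641. 177. 125.]
top hood_front [400. 274.] 0.46 [ 456. -328.   54.]
top open_bottle [279. 281.] 0.46 [443. -47.  17.]
top capped_bottle_1 [348. 277.] 0.48 [ 451. -206.   57.]
top capped_bottle_1 [400. 274.] 0.46 [ 457. -329.   54.]
top capped_bottle_1 [180. 204.] 0.32 [615. 172. 118.]
top changed px 686 (np.int64(118), np.int64(218), np.int64(286), np.int64(299), np.float64(170.0), np.float64(296.0))
wrist pad [231.   4.] 0.74 [571. 216.  51.]
wrist pad [262. 149.] 0.63 [438. 171.  85.]
wrist hood_front [236.   1.] 0.87 [574. 211.  50.]
wrist open_bottle [454. 159.] 0.71 [447. -36.  56.]
wrist open_bottle [265. 150.] 0.27 [438. 169.  85.]
[np.float64(179.83725414577947), np.float64(283.14609802142434)]
```

Run:
```python
from h import *
for c,r in(("side",(205,330,110,300)),("top",(150,240,118,235))):
    a=cv2.imread(f"pics/{c}1.png");b=cv2.imread(f"pics/{c}_end.png")
    df=cv2.GaussianBlur(cv2.absdiff(a,b).max(2),(3,3),0)[r[0]:r[1],r[2]:r[3]];ys,xs=np.where(df>9)
    print(c,len(xs),np.percentile(xs,[2,50,98])+r[2],np.percentile(ys,[2,50,98])+r[0])
p=viewer.camera_params("side")
print("expect base/mouth side",pix(p,[621.5,228,22]),pix(p,[621.5,228,100]))
print("top",pix(viewer.camera_params("top"),[621.5,228,61]))
print(env.finish_job())
```

```text
side 8742 [112. 189. 296.] [207. 257. 327.]
top 174 [155.  163.5 171. ] [199.46 206.   213.  ]
expect base/mouth side [np.float64(181.57651727086588), np.float64(299.81184272336884)] [np.float64(177.5601340986792), np.float64(265.3918791295635)]
top [np.float64(161.5321841550561), np.float64(204.92199119134182)]
the job is handed in; nothing more can be done
None
```

The job is handed in at about 31.5 s: the uncapped bottle stands upright in the empty pocket, the hood was eased fully shut by its lever, and the other bottles stand where they were; the beaker was never touched and the top view shows no change in its pocket.

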